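# Refill the yellow-label jar and hold the carousel for the reader

### The arm

A 6-joint arm with a two-finger parallel gripper is mounted at the origin on the work surface. World frame = base frame: x ahead of the robot, y to its left, z up, the work surface at z = 0. Lengths are in m, angles in rad, forces in N, time in s.
With the tool pointing down it reaches from about 0.35 to 0.775 m from the base axis. Payload 7.3 kg.
Tool frame: the origin (TCP) lies midway between the tips of the shut fingers; the grasp point (between the pads) lies grasp_offset behind it (grasp_offset is the distance from the TCP to the grasp point, in m); z points along the fingers, y is the line along which they close (so a half turn about z gives the same grasp; the last joint's range is limited). The gripper opens to 92 mm and grips with 3 to 60 N. Pads are 19 mm wide; open, the fingers measure 130 mm over their backs; the gripper's body (75 mm by 190 mm) begins 47 mm behind the grasp point.
Start: joints at [1.11, 0.342, 1.524, -0, 1.275, -0.146], TCP at [0.163, 0.499, 0.198] pointing down, gripper open.
Joint ranges: [-2.53, 2.53], [-0.77, 2.02], [0.04, 2.7], [-1, 4.14], [0.28, 2.66], [-3.11, 3.11]. Speed limits (rad/s): [2.57, 2.57, 3.14, 3.14, 3.14, 3.14].

### API

Orientations are given as [roll, pitch, yaw] about the fixed x, y, z axes, in that order (R = Rz(yaw) Ry(pitch) Rx(roll)).
In Python, from cell import * gives the robot as it stands.
- The arm moves only by the tool step_arm, never from a script. Its argument "plan" is a list of rows, each a list of 5 numbers: the closure, from -1 (fully open) to 1 (shut), then the shift along the tool's x, y, z in m, then the turn about the tool's z in rad. In form: [[hand, x, y, z, twist], ...]. A call has 1 to 20 rows; each row is the pose to reach, as a shift and turn from the pose commanded when the call began, along the tool's axes at that moment; what a row does not reach only later rows make up. A row lasts 1/8 s, in which the tool goes at most 62.5 mm and 10.7 degrees, less where a joint would pass 70% of its speed; a pose out of reach is approached as far as the arm can. A call with a gripper value outside its range is refused whole. The fingers move at their own pace and stop on an object; "grip_force" is the grip in N (left out, the last holds). Time passes only in rows, so rows that repeat a pose let the fingers close. It gives the time, the measured TCP pose, the force, the opening and the grip force at its end, in the units of the state.
- observe(): the state, without advancing time (a new reading comes with each control period).
- read_camera(name): name is "side" or "top"; returns a dict with "img" (384x512x3 uint8, red, green, blue), "range_z" (384x512 float32, m along the optical axis (not along the pixel's ray), 0 where there is no reading), "fx", "fy", "cx", "cy" (pixels), "R" (3x3) and "t" (3): a world point X has camera coordinates R X + t. Camera axes: x right, y down, z forward; pixel columns grow to the right and rows downward; lengths in m; the calibration is good to about 2 mm. A picture is of the moment at which its call begins.
- hand_in(): hands the job in; it is judged then, once.
The state is a dict: "time": time; "qpos": joint angles; "qvel": joint speeds; "joint_efforts": joint torques, N m; "tool_pos": TCP position; "tool_rot": TCP orientation; "contact_force": force on the tool from outside, world axes, zero at the start; "torque": the same for the moment, N m; "opening": finger opening in m; "grip_force": force on a finger pad.
Only numpy, scipy, OpenCV 4.12 (cv2) and the standard library are available. Lean on these libraries where they do the work, as an engineer would, in place of code of your own. Each camera call takes 0.05 s, during which the arm holds its last target. There are 200 camera calls.

### The job

Tip the four red ball knobs out of the small blue scoop bin through the funnel into the open jar with the yellow label, and stand the empty bin upright on the bench again. Then turn the jar carousel until the yellow label squarely faces the label reader, and finish while still gripping the bar handle on top of the carousel, holding it still for the reading. Leave the other things on the bench where they are.

Things in the scene. Friction and masses are not known exactly. Their poses are not given: they have to be found in the camera images.
- bin: Small blue open bin, 110 long x 66 wide x 48 high, walls 3 thick, with the four knobs loose in it. Origin: centre of its underside; z up, x along its length towards its scoop nose. Flat floor from x = -55 to +25, then a ramp up to the lip. Back and parallel side walls 48 high (sides 34 high beyond x = +21). Can be gripped from above across the 66 mm width, around x = -5. About 110 g empty.
- bin_lip (a point): Middle of the bin's pouring lip, at x = +60, z = +20 in the bin's frame. The ramp from the floor to the lip climbs at 30 degrees, full width between the sides: level, it keeps the knobs in; tipped nose-down past 30 degrees they start to roll over the lip, and by 45 to 50 degrees all are out.
- knob1: Red phenolic ball knob, a ball 18 in diameter with a small brass insert, about 14 g. Origin at its centre.
- knob2: Red phenolic ball knob, a ball 18 in diameter with a small brass insert, about 14 g. Origin at its centre.
- knob3: Red phenolic ball knob, a ball 18 in diameter with a small brass insert, about 14 g. Origin at its centre.
- knob4: Red phenolic ball knob, a ball 18 in diameter with a small brass insert, about 14 g. Origin at its centre.
- funnel_mouth (a point): Centre of the round top opening of the aluminium funnel, 148 above the bench. The mouth is about 122 across inside; the cone narrows at 46 degrees to a throat 44 across, 42 lower. The funnel is screwed onto the open jar with the yellow label, turns with the turntable, and its centre lies 105 from the carousel's axis.
- jar_floor (a point): Centre of the inside floor of the clear open jar with the yellow label, right below the funnel mouth, 40 above the bench; the jar is 66 across outside and 61 inside, and the funnel's spout ends 56 above this floor. The jar is fixed in the turntable.
- label (a point): Centre of the yellow bar-striped label on the outward side of that jar, 139.5 from the carousel's axis and 66 above the bench. It turns with the turntable.
- reader_spot (a point): Where the label must come to be read: on the line from the carousel's axis to the label reader, 139.5 from the axis and 66 above the bench; it does not turn. The reader, a black box with a red window towards the jars and a yellow top, is fixed on an arm of the carousel's foot, centred 232 from the axis: 44 deep x 60 wide, top 97 above the bench.
- carousel: Fixed foot of the jar carousel. Origin on the bench on the turntable's vertical axis; -x points at the label reader. The round white turntable over it is 300 across, deck 36 above the bench, with six jars on a circle of 105 radius: five closed ones with grey lids (67 across, tops 110 above the bench) and the open one with the funnel.
- handle: Black bar handle on a steel column (13 across) on the carousel's axis, above all jars. Bar 90 long x 16 wide x 24 high; origin at its centre, 184 above the bench, on the turning axis; z up, x along the bar, -x points at the jar with the funnel. Fixed to the turntable: gripped across its 16 mm width and turned about the vertical, it turns the carousel.
- turntable (a joint): Angle of the turntable in rad, growing anticlockwise seen from above; 0 (or a full turn) when the yellow label faces the reader. It turns endlessly both ways, on a bearing with light friction (about 0.06 N m), and stays where it is left.
- jar_lid: Grey lid, 67 across, 14 high, lying on the bench; origin under its centre. Leave alone.
- wrench: Steel wrench about 140 long lying on the bench, low; origin under its middle. Leave alone.
- tape_roll: Roll of brown tape lying flat, 76 across, 24 high; origin under its centre. Leave alone.
- carton: Cardboard carton 60 x 80 x 50 high; origin under its centre. Leave alone.
- nut_bin: Blue bin of steel nuts, 110 x 90 x 55 high; origin under its centre. Leave alone.
- marker: Black marker pen with a red cap, 120 long, 17 thick, lying on the bench; origin under its middle. Leave alone.
There are look-alikes about, which are no part of the job. Leave any black, green or turquoise look-alike of the bin alone.

How it is judged:
By the outcome, as a careful person would: the job done as asked, in the order asked, and still so for the second after the job is handed in, while the arm keeps its last pose, push and grip.
It also fails if it takes over 72 s, if anything falls off the work surface, if the arm or the gripper's body presses on something with over 40 N, if the wrist force passes 120 N, or if a joint passes its speed limit or range.

## Working session

There is one attempt and no reset: what is moved stays moved. The work goes in short steps, Python scripts to look and compute and a tool call to move; the robot and the scene stay as the last step left them, time stands still between calls to the robot, and variables do not carry over. Pictures are saved under pics/ and viewed, at most 10 in all, crops included, and the job is handed in when it is done.

Besides the shell and the picture viewer there is one more tool, called after "Request:" by a JSON object that holds its "method" and its "body". step_arm: Moves the arm, as the interface text tells. Its arguments: {"type":"object","properties":{"plan":{"type":"array","items":{"type":"array","items":{"type":"number"}}},"grip_force":{"type":"number"}},"required":["plan"]}

```bash
ls; mkdir -p pics; python3 - <<'E'
from cell import *
import cv2,numpy as np
s=observe();print({k:np.round(v,3) for k,v in s.items()})
for n in("side","top"):
    c=read_camera(n);cv2.imwrite(f"pics/{n}0.png",cv2.resize(c["img"][:,:,::-1],(768,576)))
    np.savez(f"{n}0.npz",**c);print(n,c["fx"],c["cx"],c["cy"],-c["R"].T@c["t"],c["R"].round(3).tolist())
E
```

```text
pics
{'time': np.float64(0.0), 'qpos': array([ 1.11 ,  0.343,  1.525,  0.   ,  1.275, -0.146]), 'qvel': array([ 0.002, -0.001, -0.001,  0.   , -0.   ,  0.001]), 'joint_efforts': array([-1.0000e-03, -4.3125e+01, -2.4422e+01,  7.2000e-02,  5.6000e-02,
       -0.0000e+00]), 'tool_pos': array([0.162, 0.499, 0.198]), 'tool_rot': array([-3.14 , -0.   ,  2.827]), 'contact_force': array([0.424, 0.245, 0.14 ]), 'torque': array([-0.018, -0.01 ,  0.013]), 'grip_force': np.float64(0.0), 'opening': np.float64(0.092)}
side 368.92848737128014 252.4850890329168 187.45035516572668 [-0.12368698 -0.88628867  0.77421723] [[0.804, -0.594, -0.004], [-0.311, -0.416, -0.854], [0.506, 0.688, -0.52]]
top 349.1319860975593 254.848750269855 191.35294094401578 [ 4.54182758e-01 -7.13369474e-04  1.28173966e+00] [[-0.003, -1.0, 0.008], [-0.999, 0.003, -0.046], [0.046, -0.008, -0.999]]
```

View pics/top0.png

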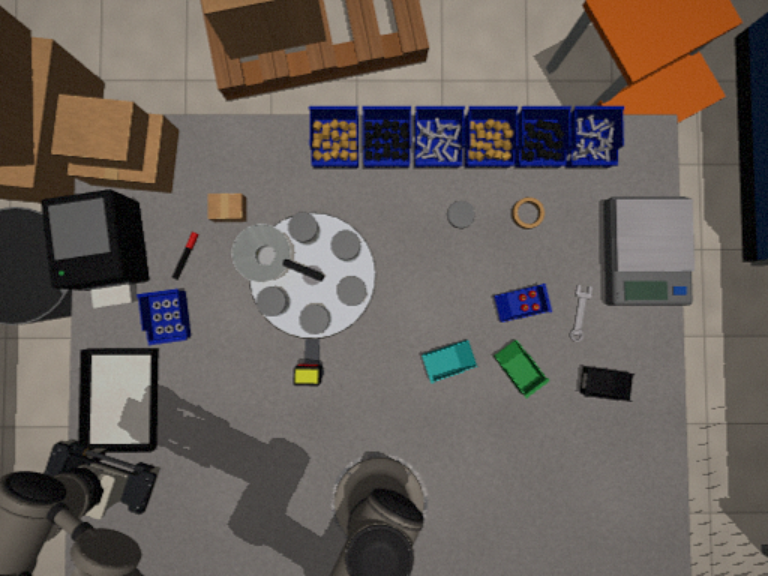

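View pics/side0.png

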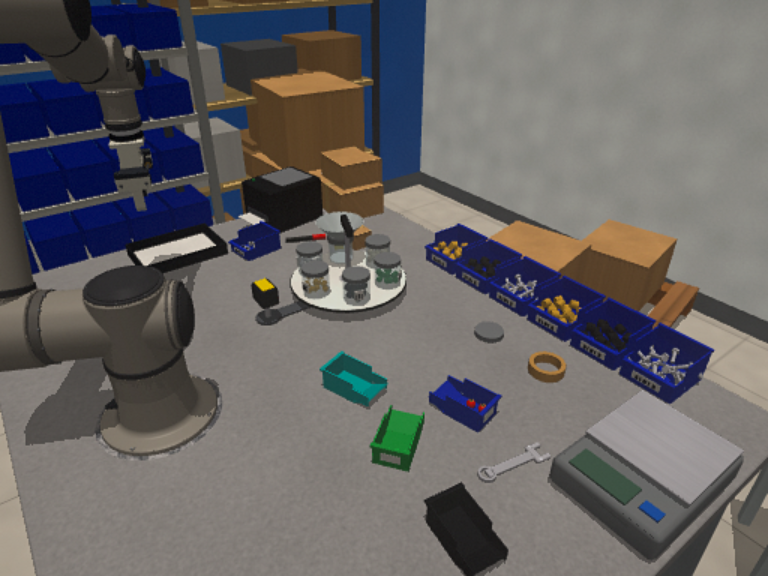

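The top view (768-px scale) shows the blue bin with four red knobs at (522,302) and the carousel at (312,275). The funnel is at (262,253), the bar handle at (304,270) and the reader at (308,375). The side view confirms the bin at (465,400). Next I'll measure the bin, handle, funnel and reader.

```bash
cat > h.py <<'E'
import numpy as np,cv2
def cloud(c):
    v,u=np.mgrid[:384,:512];z=c["range_z"]
    P=np.stack([(u-c["cx"])/c["fx"]*z,(v-c["cy"])/c["fy"]*z,z],-1)
    return (P-c["t"])@c["R"]
E
python3 - <<'E'
from h import *
from cell import *
import cell
print(globals().get("grasp_offset"),[n for n in dir(cell) if n[0]!='_'])
c=np.load("top0.npz");P=cloud(c);im=c["img"].astype(int)
r,g,b=im[...,0],im[...,1],im[...,2]
roi=np.zeros((384,512),bool);roi[180:222,322:374]=1
Z=P[...,2]
blue=roi&(b>r*1.5)&(b>g*1.5)&(Z>.005)&(Z<.07);red=roi&(r>2*b)&(r>2*g)
red=roi&(r>100)&(g<80)&(b<80)
n,l,st,ce=cv2.connectedComponentsWithStats(red.astype(np.uint8))
print("red",red.sum(),P[red].mean(0),st[1:,4],[P[l==i].mean(0).round(3) for i in range(1,n)])
Q=P[blue];
for lo,hi in((.042,.056),(.028,.040),(.012,.026)):
    q=Q[(Q[:,2]>lo)&(Q[:,2]<hi)];
    if len(q)>4:print(lo,len(q),q.mean(0).round(3),cv2.minAreaRect((q[:,:2]*1000).astype(np.float32)))
print("bin all",cv2.minAreaRect((P[blue|red][:,:2]*1000).astype(np.float32)))
# height map
print((Z[188:216,326:370:1][::2,::2]*1000).round().astype(int))
H=(Z>.185)&(Z<.21);H[:, :150]=0;H[:,260:]=0;H[:150]=0;H[200:]=0
q=P[H];print("handle",len(q),q.mean(0),cv2.minAreaRect((q[:,:2]*1000).astype(np.float32)))
F=(Z>.136)&(Z<.16);F[:,:140]=0;F[:,260:]=0;F[:130]=0;F[210:]=0
q=P[F];print("funnel rim",len(q),q.mean(0),cv2.minEnclosingCircle((q[:,:2]*1000).astype(np.float32)))
D=(Z>.028)&(Z<.044);D[:,:140]=0;D[:,260:]=0;D[:130]=0;D[:225]&=True;D[228:]=0
q=P[D];print("deck",cv2.minEnclosingCircle((q[:,:2]*1000).astype(np.float32)))
Y=(r>150)&(g>150)&(b<80);Y[:230]=0;q=P[Y];print("reader",len(q),q.mean(0),q[:,2].min(),cv2.minAreaRect((q[:,:2]*1000).astype(np.float32)))
E
```

```text
0.0188 ['IKError', 'grasp_offset', 'hand_in', 'observe', 'read_camera']
red 47 [ 0.47829408 -0.36345382  0.01740364] [13 10 14 10] [array([ 0.497, -0.373,  0.017]), array([ 0.488, -0.35 ,  0.016]), array([ 0.464, -0.354,  0.018]), array([ 0.465, -0.378,  0.019])]
0.042 87 [ 0.483 -0.381  0.047] ((478.7392272949219, -364.1263427734375), (67.14728546142578, 78.57989501953125), 12.863333702087402)
0.028 45 [ 0.471 -0.352  0.034] ((473.3719482421875, -340.9757385253906), (65.03631591796875, 112.8231201171875), 13.640864372253418)
0.012 111 [ 0.467 -0.322  0.018] ((473.8758544921875, -339.6934509277344), (63.030887603759766, 112.59905242919922), 13.344334602355957)
bin all ((474.00146484375, -343.7986755371094), (67.12847900390625, 120.43286895751953), 12.972118377685547)
[[-4 -1 -2  0  2 -5 -2 -3 -5  1  0  1  0 -1  2  1 -3 -4 -1  2 -2  0]
 [ 0  1 -1  0  0  5  1 -1 -3  1  2  1  2 -1  0  0 43 47 50  0  1 -4]
 [-3 -4 -3  4  1  2  0  0 -3  2 -3  0 43 43  2  7 11 29 50  1 -1  4]
 [ 2  1  2 -5 -1 -2 -2 -3 47 47  5  3 -1  1 15  0 10 28 44 44 -3  2]
 [-2  1  1 10 33 34  4  2  1  2  0 21  7 18 20
[... 430 characters left out ...]
 0 -4]
 [-1 -1  1 23 16 15  8  4  4  3  6  8 34 49 44  1  0 -3  3 -3  0 -5]
 [ 4  0  4 -4 14 14 13 18 32 33 46 -2  2  1  1  1 -1  3 -1  2 -1 -1]
 [ 1 -4  0  2 34 34 -2 -1  3 -1  1 -3  0 -2  6 -3 -5  0 -1 -2  3 -1]]
handle 147 [0.54145421 0.15721162 0.19498042] ((541.8435668945312, 158.12542724609375), (89.87154388427734, 15.803409576416016), 67.2149658203125)
funnel rim 419 [0.58578351 0.26341834 0.14261616] ((582.320068359375, 255.4583740234375), 63.79645919799805)
deck ((588.59814453125, 206.275634765625), 217.57843017578125)
reader 112 [0.31136587 0.16188563 0.1072746 ] 0.09105837366269037 ((366.0116882324219, 84.55450439453125), (44.778533935546875, 241.19261169433594), 35.4415168762207)
```

```bash
cat >> h.py <<'E'
def rel(pts,s):
    """world (x,y,z_tcp,yaw) -> tool-frame shift and twist from the present pose"""
    a=s["tool_rot"][2];p=s["tool_pos"]
    for x,y,z,w in pts:
        d=np.array([x,y,z])-p
        print((x,y,z,w),"->",np.round([d[0]*np.cos(a)+d[1]*np.sin(a),d[0]*np.sin(a)-d[1]*np.cos(a),-d[2],-((w-a+np.pi)%(2*np.pi)-np.pi)],4))
E
python3 - <<'E'
from h import *
from cell import *
c=np.load("top0.npz");P=cloud(c);im=c["img"].astype(int)
r,g,b=im[...,0],im[...,1],im[...,2];Z=P[...,2]
Y=(r>120)&(g>120)&(b<80);Y[:240]=0;Y[260:]=0;Y[:,:190]=0;Y[:,220:]=0
q=P[Y];print("reader",len(q),q.mean(0),cv2.minAreaRect((q[:,:2]*1000).astype(np.float32)))
d=q.mean(0)[:2]-[.5418,.1581];print(np.hypot(*d),np.degrees(np.arctan2(d[1],d[0])))
rel([(.163,.499,.28,2.827),(.45,.1,.28,2.3),(.477,-.357,.13,1.797),(.477,-.357,.019,1.797)],observe())
E
```

```text
reader 131 [0.31194103 0.16062871 0.10543646] ((365.0067138671875, 83.8989028930664), (48.01213455200195, 241.12501525878906), 35.24298858642578)
0.2298728766476008 179.36970775340194
(0.163, 0.499, 0.28, 2.827) -> [-0.0005  0.0003 -0.0823 -0.0002]
(0.45, 0.1, 0.28, 2.3) -> [-0.397  -0.2902 -0.0823  0.5268]
(0.477, -0.357, 0.13, 1.797) -> [-0.5641 -0.7164  0.0677  1.0298]
(0.477, -0.357, 0.019, 1.797) -> [-0.5641 -0.7164  0.1787  1.0298]
```

Request:
{"method": "step_arm", "body": {"plan": [[-1,0,0,-0.06,0],[-1,0,0,-0.082,0],[-1,-0.397,-0.29,-0.082,0.527],[-1,-0.397,-0.29,-0.082,0.527],[-1,-0.397,-0.29,-0.082,0.527],[-1,-0.397,-0.29,-0.082,0.527],[-1,-0.397,-0.29,-0.082,0.527],[-1,-0.397,-0.29,-0.082,0.527],[-1,-0.397,-0.29,-0.082,0.527],[-1,-0.397,-0.29,-0.082,0.527],[-1,-0.564,-0.716,0.06,1.03],[-1,-0.564,-0.716,0.06,1.03],[-1,-0.564,-0.716,0.06,1.03],[-1,-0.564,-0.716,0.06,1.03],[-1,-0.564,-0.716,0.06,1.03],[-1,-0.564,-0.716,0.06,1.03],[-1,-0.564,-0.716,0.06,1.03],[-1,-0.564,-0.716,0.06,1.03],[-1,-0.564,-0.716,0.06,1.03],[-1,-0.564,-0.716,0.06,1.03]]}}

```text
time: 2.6
tool_pos: [0.4769, -0.3554, 0.138]
tool_rot: [-3.141, -0.001, 1.797]
contact_force: [-0.3, 0.2, -0.1]
opening: 0.0918
grip_force: 0.0
```

```bash
python3 - <<'E'
from h import *
from cell import *
s=observe();print(s["tool_pos"],s["tool_rot"],s["time"])
c=read_camera("top");im=c["img"]
cv2.imwrite("pics/a.png",cv2.resize(im[150:250,290:420,::-1],(780,600),interpolation=cv2.INTER_CUBIC))
rel([(.477,-.357,.019,1.797)],s)
c=read_camera("top");P=cloud(c);im=c["img"].astype(int)
r,g,b=im[...,0],im[...,1],im[...,2]
Y=(r>120)&(g>120)&(b<80);Y[:240]=0;Y[260:]=0;Y[:,:190]=0;Y[:,220:]=0
Y&=abs(P[...,2]-.097)<.012
q=P[Y];print("reader",len(q),np.median(q,0),cv2.minAreaRect((q[:,:2]*1000).astype(np.float32)))
Z=P[...,2];H=(Z>.185)&(Z<.21);H[:, :150]=0;H[:,260:]=0;H[:150]=0;H[200:]=0
q=P[H];print("handle",len(q),cv2.minAreaRect((q[:,:2]*1000).astype(np.float32)))
F=(Z>.136)&(Z<.16);F[:,:140]=0;F[:,260:]=0;F[:130]=0;F[210:]=0
q=P[F];print("funnel",cv2.minEnclosingCircle((q[:,:2]*1000).astype(np.float32)))
E
```

```text
[ 0.47694543 -0.35537798  0.13802389] [-3.1412520e+00 -1.3465835e-03  1.7967703e+00] 2.6
(0.477, -0.357, 0.019, 1.797) -> [-0.0016 -0.0003  0.119  -0.0002]
reader 132 [0.31153763 0.16180557 0.0960493 ] ((310.4989013671875, 162.0926971435547), (48.48069763183594, 29.83551025390625), 86.33507537841797)
handle 147 ((542.0630493164062, 158.50149536132812), (90.36581420898438, 15.82845401763916), 67.1675033569336)
funnel ((582.9823608398438, 254.87579345703125), 63.80377960205078)
```

Request:
{"method": "step_arm", "body": {"plan": [[-1,-0.0015,0,0.06,0],[-1,-0.0015,0,0.1,0],[-1,-0.0015,0,0.119,0],[-1,-0.0015,0,0.119,0],[0,-0.0015,0,0.119,0],[1,-0.0015,0,0.119,0],[1,-0.0015,0,0.119,0],[1,-0.0015,0,0.119,0],[1,-0.0015,0,0.119,0],[1,-0.0015,0,0.119,0],[1,-0.0015,0,0.119,0]], "grip_force": 15}}

```text
time: 4.08
tool_pos: [0.4776, -0.3575, 0.0191]
tool_rot: [3.141, -0.0, 1.797]
contact_force: [0.1, 0.2, -0.2]
opening: 0.0266
grip_force: 0.0
```

```bash
python3 - <<'E'
from h import *
from cell import *
s=observe();print(s["opening"],s["grip_force"],s["tool_pos"])
a=read_camera("top")["img"][165:240,300:400,::-1];b=read_camera("side")["img"][215:315,260:360,::-1]
cv2.imwrite("pics/b.png",np.hstack([cv2.resize(a,(400,300),interpolation=3),cv2.resize(b,(300,300),interpolation=3)]))
E
```

```text
0.026557382783561987 0.0 [ 0.47757083 -0.35754862  0.01908162]
```

View pics/b.png

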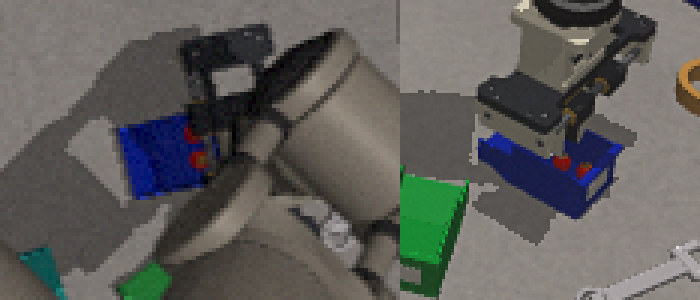

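The crop is too coarse to tell whether the fingers are inside or outside the bin walls, so I'll enlarge the side view.

```bash
python3 - <<'E'
from h import *
from cell import *
c=read_camera("side")
b=c["img"][225:305,265:345,::-1]
cv2.imwrite("pics/c.png",cv2.resize(b,(600,600),interpolation=cv2.INTER_NEAREST))
s=observe();a=s["tool_rot"][2]
for y in(-.046,-.033,-.013,.013,.033,.046):
    X=s["tool_pos"]+y*np.array([np.sin(a),-np.cos(a),0]);q=c["R"]@X+c["t"]
    print(y,((q[0]/q[2]*c["fx"]+c["cx"]-265)*7.5).round(),((q[1]/q[2]*c["fy"]+c["cy"]-225)*7.5).round())
P=cloud(c);im=c["img"].astype(int);r,g,b=im[...,0],im[...,1],im[...,2]
B=(b>1.5*r)&(b>1.5*g)&(P[...,2]>.003)&(P[...,2]<.055);B[:225]=0;B[305:]=0;B[:,:280]=0;B[:,345:]=0
q=P[B];print(len(q),cv2.minAreaRect((q[:,:2]*1000).astype(np.float32)))
E
```

```text
-0.046 288.0 406.0
-0.033 308.0 386.0
-0.013 337.0 357.0
0.013 374.0 320.0
0.033 402.0 293.0
0.046 419.0 275.0
647 ((475.21368408203125, -345.1778564453125), (69.8123550415039, 120.23371887207031), 13.664091110229492)
```

View pics/c.png

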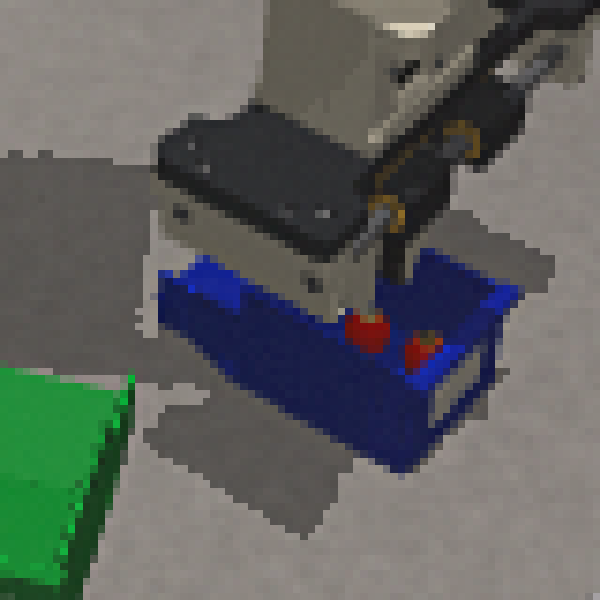

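The fingers look to be inside the bin walls, with the far finger at about (395,260). The bin itself has not moved. I'll check the opening again and estimate the finger positions from depth.

```bash
python3 - <<'E'
from h import *
from cell import *
s=observe();print(s["opening"],s["grip_force"],s["time"],s["contact_force"],s["tool_pos"])
c=read_camera("side");P=cloud(c);a=s["tool_rot"][2]
T=np.array([[np.cos(a),np.sin(a),0],[np.sin(a),-np.cos(a),0],[0,0,1]])
L=(P-s["tool_pos"]*[1,1,0])@T.T*1000
im=c["img"].astype(int)
M=(abs(L[...,0])<45)&(abs(L[...,1])<110)&(L[...,2]>3)&(L[...,2]<120)&~((im[...,2]>1.4*im[...,0])&(im[...,2]>1.4*im[...,1]))
for z0 in range(0,120,10):
    q=L[M&(L[...,2]>=z0)&(L[...,2]<z0+10)]
    if len(q):print(z0,len(q),"x",np.percentile(q[:,0],[2,50,98]).round(),"y hist",np.histogram(q[:,1],np.arange(-110,111,20))[0])
E
```

```text
0.014059745965019535 0.0 4.225 [-0.28205969  0.00492576 -0.05434969] [ 0.47754042 -0.35756981  0.01912391]
0 15 x [-32.  -4.  43.] y hist [2 1 2 4 0 1 0 2 0 1 2]
10 51 x [-42.  -3.  41.] y hist [ 5  1  0  0  3 23 19  0  0  0  0]
20 37 x [-43. -40.  41.] y hist [ 4  1  0  0  3 12 16  1  0  0  0]
30 13 x [-42.  39.  44.] y hist [8 2 0 0 1 2 0 0 0 0 0]
40 4 x [-39. -23.  -3.] y hist [0 0 0 0 2 2 0 0 0 0 0]
50 17 x [-12. -10.  -5.] y hist [0 0 0 0 3 9 5 0 0 0 0]
60 26 x [-12. -10.  -3.] y hist [ 0  0  0  0 11 10  5  0  0  0  0]
70 15 x [-12. -10.  -6.] y hist [ 0  0  0  0 12  3  0  0  0  0  0]
80 7 x [-12. -11.  -9.] y hist [0 0 0 0 7 0 0 0 0 0 0]
110 76 x [-37. -13.  33.] y hist [ 0 49  0  2  1  0  7  1  0 16  0]
```

Request:
{"method": "step_arm", "body": {"plan": [[0.7,0,0,-0.03,0],[0.7,0,0,-0.08,0],[0.7,0,0,-0.08,0]]}}

```text
time: 4.65
tool_pos: [0.4795, -0.3595, 0.1035]
tool_rot: [3.137, 0.007, 1.797]
contact_force: [0.2, 0.5, -0.7]
opening: 0.0137
grip_force: 0.0
```

```bash
python3 - <<'E'
from h import *
from cell import *
s=observe();print(s["opening"],s["grip_force"],s["time"],s["contact_force"],s["tool_pos"])
c=read_camera("side")
b=c["img"][195:305,245:355,::-1].copy()
b=cv2.resize(b,(600,600),interpolation=cv2.INTER_NEAREST)
a=s["tool_rot"][2]
for y,z in((0,0),(-.009,0),(.009,0),(0,.0188),(0,.0658)):
    X=s["tool_pos"]+y*np.array([np.sin(a),-np.cos(a),0])+[0,0,z];q=c["R"]@X+c["t"]
    p=(q[0]/q[2]*c["fx"]+c["cx"]-245)*600/110,(q[1]/q[2]*c["fy"]+c["cy"]-195)*600/110
    cv2.circle(b,(int(p[0]),int(p[1])),3,(0,255,0),-1);print(y,z,p)
cv2.imwrite("pics/d.png",b)
E
```

```text
0.013724297364883342 0.0 4.65 [ 0.1982013   0.54647067 -0.6872844 ] [ 0.47951822 -0.35954826  0.10346538]
0 0 (np.float64(386.7723991188615), np.float64(287.3152603986884))
-0.009 0 (np.float64(377.10669310931337), np.float64(296.3206832901798))
0.009 0 (np.float64(396.3279163354289), np.float64(278.4124990900879))
0 0.0188 (np.float64(389.98825242422794), np.float64(258.3991239318456))
0 0.0658 (np.float64(398.30783410401745), np.float64(183.5915576792445))
```

View pics/d.png

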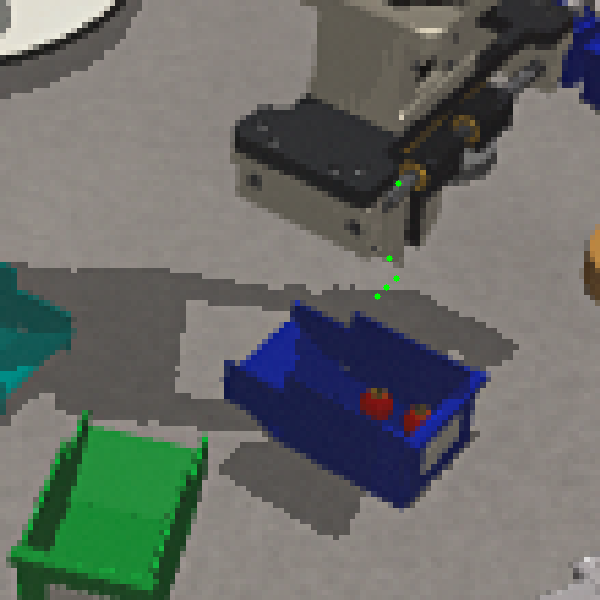

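The green dots mark the reported TCP. They sit below the visible fingertips (finger bottom near (400,262)), so the real tips look higher than reported. I'll measure that with depth from both cameras.

```bash
python3 - <<'E'
from h import *
from cell import *
c=read_camera("side");s=observe();print(s["tool_pos"],s["tool_rot"],s["qpos"].round(3));a=s["tool_rot"][2]
T=np.array([[np.cos(a),np.sin(a),0],[np.sin(a),-np.cos(a),0],[0,0,1]])
L=(cloud(c)-s["tool_pos"])@T.T*1000
M=(abs(L[...,0])<70)&(abs(L[...,1])<130)&(L[...,2]>-40)&(L[...,2]<100)
for z0 in range(-40,100,8):
    q=L[M&(L[...,2]>=z0)&(L[...,2]<z0+8)]
    if len(q):print(z0,len(q),"x",np.histogram(q[:,0],np.arange(-70,71,10))[0],"y",np.histogram(q[:,1],np.arange(-130,131,20))[0])
E
```

```text
[ 0.47754767 -0.35767104  0.09950477] [3.14108567e+00 5.98467495e-04 1.79683299e+00] [-0.771  0.56   1.456  0.     1.124 -0.997]
24 2 x [0 0 0 0 0 1 1 0 0 0 0 0 0 0] y [0 0 0 0 0 0 2 0 0 0 0 0 0]
32 14 x [0 0 0 0 0 8 6 0 0 0 0 0 0 0] y [0 0 0 0 0 3 7 4 0 0 0 0 0]
40 21 x [ 0  0  0  0  0 14  7  0  0  0  0  0  0  0] y [0 0 0 0 0 7 7 7 0 0 0 0 0]
48 25 x [ 0  0  0  0  0 17  8  0  0  0  0  0  0  0] y [ 0  0  0  0  0 11 10  4  0  0  0  0  0]
56 21 x [ 0  0  0  0  0 13  8  0  0  0  0  0  0  0] y [ 0  0  0  0  0 13  7  1  0  0  0  0  0]
64 7 x [0 0 0 0 0 6 1 0 0 0 0 0 0 0] y [0 0 0 0 0 7 0 0 0 0 0 0 0]
72 4 x [0 0 0 0 0 3 1 0 0 0 0 0 0 0] y [0 0 0 0 0 4 0 0 0 0 0 0 0]
88 5 x [0 0 0 0 1 1 1 0 0 2 0 0 0 0] y [0 0 5 0 0 0 0 0 0 0 0 0 0]
96 44 x [ 0  0  0 10  7  5  5  7  4  3  3  0  0  0] y [ 0  0 32  0  1  0  1  1  0  0  9  0  0]
```

```bash
python3 - <<'E'
from h import *
c=np.load("side0.npz");p=np.array([.162,.499,.198]);a=2.827
T=np.array([[np.cos(a),np.sin(a),0],[np.sin(a),-np.cos(a),0],[0,0,1]])
L=(cloud(c)-p)@T.T*1000
M=(abs(L[...,0])<70)&(abs(L[...,1])<130)&(L[...,2]>-40)&(L[...,2]<140)
for z0 in range(-40,140,8):
    q=L[M&(L[...,2]>=z0)&(L[...,2]<z0+8)]
    if len(q):print(z0,len(q),"x",np.histogram(q[:,0],np.arange(-70,71,10))[0],"y",np.histogram(q[:,1],np.arange(-130,131,20))[0])
from cell import *
rel([(.477,-.357,.019-.028,1.797),(.477,-.357,.3-.028,1.797)],observe())
E
```

```text
24 10 x [0 0 0 0 0 1 5 3 1 0 0 0 0 0] y [0 0 0 4 1 0 0 0 3 2 0 0 0]
32 15 x [ 0  0  0  0  0  2 11  2  0  0  0  0  0  0] y [ 0  0  0 10  0  0  0  0  5  0  0  0  0]
40 16 x [0 0 0 0 0 2 7 7 0 0 0 0 0 0] y [ 0  0  0 12  0  0  0  0  4  0  0  0  0]
48 14 x [0 0 0 0 0 2 5 6 1 0 0 0 0 0] y [ 0  0  0 14  0  0  0  0  0  0  0  0  0]
56 13 x [0 0 0 0 0 0 5 6 2 0 0 0 0 0] y [ 0  0  0 13  0  0  0  0  0  0  0  0  0]
64 17 x [0 0 0 0 0 3 7 7 0 0 0 0 0 0] y [ 0  0  0 17  0  0  0  0  0  0  0  0  0]
72 15 x [0 0 0 0 0 1 7 5 2 0 0 0 0 0] y [ 0  0  1 14  0  0  0  0  0  0  0  0  0]
80 10 x [0 0 0 0 0 1 4 5 0 0 0 0 0 0] y [ 0  0  0 10  0  0  0  0  0  0  0  0  0]
88 15 x [0 0 0 2 1 3 1 4 2 1 1 0 0 0] y [ 0  0 15  0  0  0  0  0  0  0  0  0  0]
96 57 x [ 0  0  0 10  6  9  8  4  7 10  3  0  0  0] y [ 0 11 38  0  0  0  0  0  4  3  1  0  0]
104 72 x [ 0  0  0 17 15  5  8  7  7  6  7  0  0  0] y [ 0  4 51  2  0  0  0  6  8  0  1  0  0]
112 55 x [ 0  0  0 13 14  6  5  6  5  3  3  0  0  0] y [ 0 12 22  1  0  0  0  0  7  6  7  0  0]
120 60 x [ 0  0  0 10 11  5  8  7  6  8  5  0  0  0] y [ 0 50  3  0  0  1  1  0  0  2  2  1  0]
128 109 x [ 0  0  0 11 29 17 12 13 10 13  4  0  0  0] y [ 0 48 18 11  6  0  1  3  2 12  7  1  0]
136 82 x [ 0  0  0  5 16 10 13 12 15  7  4  0  0  0] y [ 0 20 22 24  7  2  2  0  1  0  4  0  0]
(0.477, -0.357, -0.009000000000000001, 1.797) -> [ 0.0008 -0.0004  0.1085 -0.0002]
(0.477, -0.357, 0.27199999999999996, 1.797) -> [ 0.0008 -0.0004 -0.1725 -0.0002]
```

The fingertips are consistently about 28 mm above the reported TCP, and the start pose shows the same offset. From here on I'll use true z = reported z + 0.028. I'll open, descend deeper and grip.

Request:
{"method": "step_arm", "body": {"plan": [[-1,0.0005,0,0,0],[-1,0.0005,0,0,0],[-1,0.0005,0,0,0],[-1,0.0005,0,0,0],[-1,0.0005,0,0,0],[-1,0.0005,0,0,0],[-1,0.0005,0,0,0],[-1,0.0005,0,0.04,0],[-1,0.0005,0,0.08,0],[-1,0.0005,0,0.108,0],[-1,0.0005,0,0.108,0],[-1,0.0005,0,0.108,0],[1,0.0005,0,0.108,0],[1,0.0005,0,0.108,0],[1,0.0005,0,0.108,0],[1,0.0005,0,0.108,0],[1,0.0005,0,0.108,0],[1,0.0005,0,0.108,0]], "grip_force": 12}}

```text
time: 7.0
tool_pos: [0.478, -0.3575, -0.008]
tool_rot: [3.14, 0.001, 1.797]
contact_force: [1.5, 0.5, 6.2]
opening: 0.0662
grip_force: 12.0
```

Request:
{"method": "step_arm", "body": {"plan": [[1,0,0,-0.02,0],[1,0,0,-0.05,0],[1,0,0,-0.08,0],[1,0,0,-0.11,0],[1,0,0,-0.14,0],[1,0,0,-0.17,0],[1,0,0,-0.2,0],[1,0,0,-0.23,0],[1,0,0,-0.25,0],[1,0,0,-0.26,0],[1,0,0,-0.26,0]]}}

```text
time: 8.38
tool_pos: [0.4772, -0.3572, 0.251]
tool_rot: [-3.141, -0.0, 1.797]
contact_force: [-0.3, 0.3, -2.5]
opening: 0.0658
grip_force: 12.0
```

```bash
cat >> h.py <<'E'
def binseen(c,s):
    """bin's blue points in tool axes (mm, about the true grasp point), seen by camera c"""
    a=s["tool_rot"][2];T=np.array([[np.cos(a),np.sin(a),0],[np.sin(a),-np.cos(a),0],[0,0,1]])
    L=(cloud(c)-s["tool_pos"]-[0,0,.0468])@T.T*1000
    im=c["img"].astype(int);r,g,b=im[...,0],im[...,1],im[...,2]
    M=(b>1.4*r)&(b>1.4*g)&(abs(L[...,0])<90)&(abs(L[...,1])<60)&(abs(L[...,2])<100)
    return L[M]
E
python3 - <<'E'
from h import *
from cell import *
c=read_camera("side");s=observe();q=binseen(c,s)
print(len(q),np.percentile(q,[1,99],0).round())
n=q[(q[:,1]<-25)];print("near wall",len(n),cv2.minAreaRect(n[:,[0,2]].astype(np.float32)))
u=np.array([.386,.9226]);A=np.array([.542,.1585])
pts=[(*(A+u*r/1000),z/1000-.0468,1.174) for r,z in((50,290),(72,240))]
rel(pts,s);print(s["tool_pos"])
cv2.imwrite("pics/e.png",cv2.resize(c["img"][130:270,220:400,::-1],(720,560),interpolation=3))
E
```

```text
872 [[-46. -36. -38.]
 [ 70.  33.  11.]]
near wall 501 ((1.38946533203125, -13.517494201660156), (81.7112808227539, 131.2206573486328), 61.53152084350586)
(np.float64(0.5613), np.float64(0.20463), 0.24319999999999997, 1.174) -> [0.5285 0.2079 0.0071 0.6227]
(np.float64(0.5697920000000001), np.float64(0.2249272), 0.19319999999999998, 1.174) -> [0.5463 0.2207 0.0571 0.6227]
[ 0.47703427 -0.35698426  0.25028644]
```

View pics/e.png

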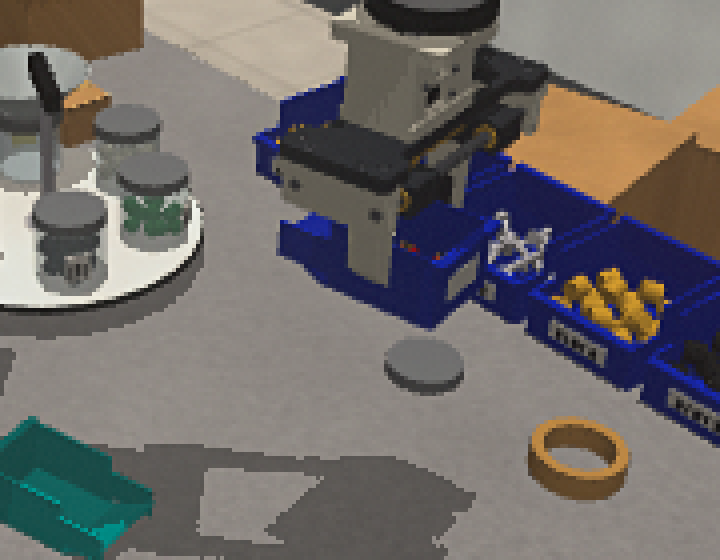

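The picture shows the bin held level in the fingers at (370,270), knobs inside. The grip is at bin x ≈ -10, 38 mm up, as planned. Now I'll carry it over the carousel.

Request:
{"method": "step_arm", "body": {"plan": [[1,0.013,0.005,0,0.015],[1,0.037,0.0146,0,0.044],[1,0.066,0.026,0.001,0.078],[1,0.095,0.037,0.001,0.112],[1,0.124,0.049,0.002,0.146],[1,0.153,0.06,0.002,0.18],[1,0.182,0.072,0.002,0.214],[1,0.211,0.083,0.003,0.249],[1,0.24,0.094,0.003,0.283],[1,0.269,0.106,0.004,0.317],[1,0.298,0.117,0.004,0.351],[1,0.327,0.129,0.004,0.385],[1,0.356,0.14,0.005,0.42],[1,0.385,0.152,0.005,0.454],[1,0.414,0.163,0.006,0.488],[1,0.443,0.174,0.006,0.522],[1,0.472,0.186,0.006,0.556],[1,0.499,0.196,0.007,0.588],[1,0.519,0.204,0.007,0.612],[1,0.5285,0.208,0.007,0.623]]}}

```text
time: 10.92
tool_pos: [0.5607, 0.206, 0.2435]
tool_rot: [-3.14, 0.001, 1.175]
contact_force: [0.1, 0.1, -1.2]
opening: 0.066
grip_force: 12.0
```

```bash
cat >> h.py <<'E'
U=np.array([.386,.9226]);A=np.array([.542,.1585])
def rz(pts,s,w=1.174): rel([(*(A+U*r/1000),z/1000-.0468,w) for r,z in pts],s)
E
python3 - <<'E'
from h import *
from cell import *
c=read_camera("top");P=cloud(c);Z=P[...,2]
s=observe();print(s["tool_pos"],s["tool_rot"],s["contact_force"])
F=(Z>.136)&(Z<.16);F[:,:140]=0;F[:,260:]=0;F[:130]=0;F[210:]=0
q=P[F];print("funnel",len(q),cv2.minEnclosingCircle((q[:,:2]*1000).astype(np.float32)))
L=[]
for t in(0,10,20,25):
    th=np.radians(t);L.append((45+27*np.cos(th)+38*np.sin(th),196-27*np.sin(th)+38*np.cos(th)))
rz([(72,245)]+L,s)
E
```

```text
[0.56096441 0.20656367 0.24354568] [-3.14017358e+00  1.16052140e-05  1.17454933e+00] [-1.20747662  0.90850881 -2.2847343 ]
funnel 4 ((600.2779541015625, 198.74476623535156), 3.793970823287964)
(np.float64(0.5697920000000001), np.float64(0.2249272), 0.1982, 1.174) -> [0.0203 0.0011 0.0453 0.0005]
(np.float64(0.5697920000000001), np.float64(0.2249272), np.float64(0.1872), 1.174) -> [0.0203 0.0011 0.0563 0.0005]
(np.float64(0.5721807378719118), np.float64(0.23063665482027407), np.float64(0.1819341938174568), 1.174) -> [0.0265 0.0011 0.0616 0.0005]
(np.float64(0.5741802279561317), np.float64(0.23541574692312708), np.float64(0.17567377572007145), 1.174) -> [0.0317 0.0011 0.0679 0.0005]
(np.float64(0.5750145044197086), np.float64(0.2374097973513552), np.float64(0.1722290028403938), 1.174) -> [0.0339 0.0011 0.0713 0.0005]
```

Request:
{"method": "step_arm", "body": {"plan": [[1,0.01,0.001,0.02,0],[1,0.02,0.001,0.042,0],[1,0.021,0.001,0.05,0],[1,0.021,0.001,0.056,0],[1,0.023,0.001,0.059,0],[1,0.026,0.001,0.0616,0],[1,0.029,0.001,0.065,0],[1,0.0317,0.001,0.068,0],[1,0.034,0.001,0.0713,0],[1,0.034,0.001,0.0713,0]], "grip_force": 8}}

```text
time: 12.22
tool_pos: [0.5759, 0.2358, 0.1726]
tool_rot: [3.142, -0.0, 1.174]
contact_force: [0.6, -0.3, -1.3]
opening: 0.0662
grip_force: 8.0
```

```bash
cat >> h.py <<'E'
def tilt(c,s):
    q=binseen(c,s);n=q[q[:,1]<-26]
    # near wall: scan angles, bounding height of the wall minimal for true tilt
    lo=[(np.ptp(np.percentile((n[:,0]*np.sin(t)+n[:,2]*np.cos(t)),[3,97])),np.degrees(t)) for t in np.radians(np.arange(-10,75,1))]
    return len(n),min(lo),np.percentile(q,[1,99],0).round()
E
python3 - <<'E'
from h import *
from cell import *
c=read_camera("side");s=observe();print(s["tool_pos"],s["contact_force"],tilt(c,s))
cv2.imwrite("pics/f.png",cv2.resize(c["img"][80:210,160:310,::-1],(690,598),interpolation=3))
E
```

```text
[0.57576739 0.23571949 0.17266895] [ 0.7388581   1.14568702 -1.56311906] (55, (np.float64(42.26677314064342), np.float64(42.0)), array([[-55., -34., -47.],
       [ 28.,  32.,  28.]]))
```

View pics/f.png

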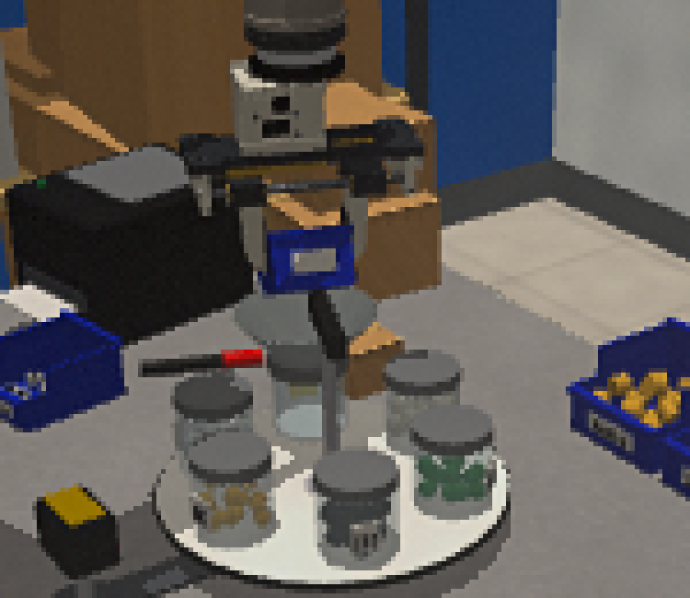

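The side view shows the bin (310,260) with its tail raised on the bar end, tilted about 25°, right over the funnel mouth. I'll slide it back 7 mm and tip it slowly to about 55°.

Request:
{"method": "step_arm", "body": {"plan": [[1,-0.004,0.0,-0.002,0],[1,-0.0063,0.0,-0.003,0],[1,-0.0052,0,-0.0015,0],[1,-0.0042,0,0.0001,0],[1,-0.0033,0,0.0017,0],[1,-0.0023,0,0.0033,0],[1,-0.0015,0,0.005,0],[1,-0.0008,0,0.0067,0],[1,-0.0001,0,0.0085,0],[1,0.0005,0,0.0103,0],[1,0.001,0,0.0122,0],[1,0.0015,0,0.0142,0],[1,0.0018,0,0.0162,0],[1,0.0021,0,0.0181,0],[1,0.0021,0,0.0181,0],[1,0.0021,0,0.0181,0]]}}

```text
time: 14.28
tool_pos: [0.5766, 0.2375, 0.1547]
tool_rot: [-3.141, -0.0, 1.174]
contact_force: [1.9, 0.7, 0.1]
opening: 0.0658
grip_force: 8.0
```

```bash
python3 - <<'E'
from h import *
from cell import *
c=read_camera("side");s=observe();print(s["tool_pos"],s["contact_force"],tilt(c,s))
P=cloud(c);im=c["img"].astype(int);r,g,b=im[...,0],im[...,1],im[...,2]
M=(r>1.8*g)&(r>1.8*b)&(r>50)
for q in P[M]: 
    if np.hypot(*(q[:2]-A))<.4 and q[2]<.3: print(q.round(3),end=" ")
cv2.imwrite("pics/g.png",cv2.resize(c["img"][115:195,180:280,::-1],(750,600),interpolation=3))
E
```

```text
[0.57653816 0.23748594 0.15473475] [1.70353581 1.88274608 1.23206862] (79, (np.float64(44.91097642564806), np.float64(61.0)), array([[-56., -34., -61.],
       [ 27.,  33.,  42.]]))
[ 0.632  0.494 -0.001] [0.621 0.465 0.014] [0.624 0.461 0.015] [0.628 0.459 0.015] [0.629 0.451 0.018] [0.637 0.455 0.013] [0.639 0.449 0.015] [0.644 0.449 0.014] [0.648 0.446 0.014] [0.614 0.461 0.013] [0.617 0.457 0.013] [0.624 0.46  0.01 ] [0.624 0.452 0.013] [0.63  0.452 0.011] [0.631 0.446 0.014] [0.637 0.446 0.012] [0.64  0.443 0.012] [0.644 0.441 0.012] [0.611 0.456 0.011] [0.614 0.453 0.011] [0.619 0.452 0.01 ] [0.622 0.448 0.011] [0.627 0.448 0.009] [0.631 0.447 0.008] [0.636 0.446 0.007] [0.639 0.442 0.008] [0.641 0.435 0.01 ] [0.609 0.453 0.007] [0.613 0.452 0.007] [0.619 0.453 0.004] [0.621 0.448 0.006] [0.628 0.451 0.002] [0.633 0.451 0.001] [0.632 0.438 0.006] [0.573 0.226 0.083] [0.574 0.221 0.085] [0.559 0.242 0.077] [0.559 0.234 0.08 ] [0.569 0.22  0.083] [0.576 0.223 0.08 ] [0.557 0.239 0.074] [0.558 0.232 0.077] [0.562 0.232 0.075] [0.569 0.22  0.079] [0.573 0.219 0.077] [0.555 0.236 0.072] [0.57  0.23  0.069] [0.57  0.238 0.061] [0.567 0.225 0.068] [0.572 0.226 0.066] [0.575 0.223 0.066] [0.564 0.229 0.062] [0.569 0.221 0.065]
```

View pics/g.png

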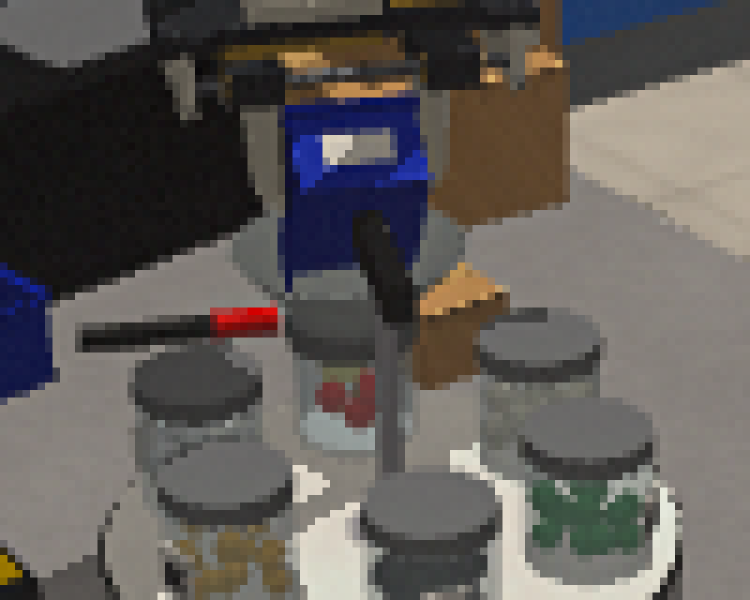

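The picture shows the bin steeply tipped, with its lip in the funnel and red knobs inside the clear jar at (345,395). I'll lift it straight up and carry it back to its old spot.

Request:
{"method": "step_arm", "body": {"plan": [[1,0,0,0,0],[1,0,0,0,0],[1,0,0,0,0],[1,0,0,-0.01,0],[1,0,0,-0.03,0],[1,0,0,-0.06,0],[1,0,0,-0.09,0],[1,0,0,-0.11,0],[1,0,0,-0.12,0],[1,0,0,-0.12,0]]}}

```text
time: 15.58
tool_pos: [0.5765, 0.2372, 0.2753]
tool_rot: [3.141, -0.0, 1.174]
contact_force: [0.5, -0.2, -1.7]
opening: 0.0665
grip_force: 8.0
```

```bash
python3 - <<'E'
from h import *
from cell import *
c=read_camera("side");s=observe();print(s["tool_pos"],s["contact_force"],tilt(c,s))
im=c["img"].astype(int);r,g,b=im[...,0],im[...,1],im[...,2]
M=(r>1.8*g)&(r>1.8*b)&(r>50);P=cloud(c)
q=P[M&(np.hypot(P[...,0]-.55,P[...,1]-.23)<.12)];print(len(q),q.mean(0),q[:,2].min(),q[:,2].max())
rel([(.466,-.308,.275,1.797),(.466,-.308,.04,1.797)],s)
E
```

```text
[0.57616724 0.2372015  0.27434294] [-0.04869621  0.5837571  -0.7353459 ] (86, (np.float64(39.99973040430187), np.float64(66.0)), array([[-54., -34., -62.],
       [ 14.,  32.,  44.]]))
18 [0.56696151 0.22905718 0.07386173] 0.0602985973797514 0.08414999397208091
(0.466, -0.308, 0.275, 1.797) -> [-0.5454  0.1092 -0.0007 -0.6233]
(0.466, -0.308, 0.04, 1.797) -> [-0.5454  0.1092  0.2343 -0.6233]
```

Request:
{"method": "step_arm", "body": {"plan": [[1,-0.03,0.006,0,-0.034],[1,-0.08,0.016,0,-0.091],[1,-0.13,0.026,0,-0.149],[1,-0.18,0.036,0,-0.206],[1,-0.23,0.046,0,-0.263],[1,-0.28,0.056,0,-0.32],[1,-0.33,0.066,0,-0.377],[1,-0.38,0.076,0,-0.434],[1,-0.43,0.086,0,-0.491],[1,-0.48,0.096,0.03,-0.549],[1,-0.52,0.104,0.07,-0.594],[1,-0.545,0.109,0.11,-0.623],[1,-0.545,0.109,0.15,-0.623],[1,-0.545,0.109,0.19,-0.623],[1,-0.545,0.109,0.22,-0.623],[1,-0.545,0.109,0.234,-0.623],[1,-0.545,0.109,0.234,-0.623],[1,-0.545,0.109,0.234,-0.623]]}}

```text
time: 17.88
tool_pos: [0.467, -0.3078, 0.042]
tool_rot: [3.14, 0.002, 1.797]
contact_force: [-0.2, -0.9, -2.1]
opening: 0.0658
grip_force: 8.0
```

```bash
python3 - <<'E'
from h import *
from cell import *
c=read_camera("side");s=observe();print(s["tool_pos"],s["contact_force"],tilt(c,s))
q=binseen(c,s);print(cv2.minAreaRect(q[q[:,1]<-25][:,[0,2]].astype(np.float32)))
for t in (45,50,55,60):
    th=np.radians(t);print(t,[(np.round([x*np.cos(th)+z*np.sin(th),-x*np.sin(th)+z*np.cos(th)])).tolist() for x,z in((70,-18),(-45,10),(-45,-38))])
t=read_camera("top");im=t["img"].astype(int);P=cloud(t)
M=(im[...,0]>90)&(im[...,1]<70)&(im[...,2]<70)&(P[...,2]<.25)
for q in P[M]:
    if abs(q[1]-.25)<.15 or abs(q[1]+.3)<.15: print(q.round(3),end=" ")
E
```

```text
[ 0.467024   -0.30793375  0.04217154] [ 0.76296305 -0.79748245 -1.46933587] (304, (np.float64(33.72832692813775), np.float64(57.00000000000001)), array([[-53., -36., -71.],
       [ 31.,  32.,  51.]]))
((-9.229496002197266, -14.028160095214844), (46.08769607543945, 133.6180419921875), 40.70768356323242)
45 [[37.0, -62.0], [-25.0, 39.0], [-59.0, 5.0]]
50 [[31.0, -65.0], [-21.0, 41.0], [-58.0, 10.0]]
55 [[25.0, -68.0], [-18.0, 43.0], [-57.0, 15.0]]
60 [[19.0, -70.0], [-14.0, 44.0], [-55.0, 20.0]]
[ 1.612  0.22  -0.618] [ 1.588  0.215 -0.626] [ 1.554  0.208 -0.616] [ 1.53   0.204 -0.624] [ 1.468  0.192 -0.626] [ 1.439  0.251 -0.603] [ 1.432 -0.17  -0.623] [ 1.417  0.385 -0.616] [ 1.409  0.392 -0.623] [ 1.414  0.346 -0.645] [ 1.377  0.387 -0.627] [ 1.382  0.339 -0.638] [ 1.372  0.202 -0.616] [ 1.381  0.104 -0.646] [ 1.367  0.17  -0.63 ] [ 1.372  0.132 -0.641] [ 1.355  0.334 -0.64 ] [ 1.345  0.278 -0.644] [ 1.343  0.272 -0.64 ] [ 1.331  0.337 -0.627] [ 1.344  0.302 -0.654] [ 1.323  0.363 -0.62 ] [ 1.32   0.393 -0.627] [ 0.899 -0.285  0.033] [0.899 0.145 0.022] [0.873 0.129 0.032] [0.86  0
[... 523 characters left out ...]
 [0.587 0.256 0.057] [0.586 0.251 0.062] [0.585 0.246 0.072] [0.585 0.242 0.073] [0.582 0.25  0.066] [0.582 0.246 0.072] [0.581 0.242 0.074] [0.58  0.253 0.055] [0.578 0.246 0.07 ] [0.578 0.242 0.073] [0.575 0.257 0.065] [0.576 0.256 0.058] [0.576 0.251 0.062] [0.576 0.249 0.057] [0.572 0.261 0.066] [0.571 0.257 0.069] [0.572 0.254 0.066] [0.572 0.251 0.065] [0.573 0.25  0.049] [0.568 0.261 0.066] [0.568 0.257 0.067] [0.568 0.254 0.064] [0.565 0.261 0.066] [0.334 0.181 0.081] [0.334 0.178 0.081] [0.334 0.174 0.08 ] [0.334 0.17  0.083] [0.333 0.168 0.079] [0.333 0.164 0.079] [0.333 0.161 0.078] [0.333 0.157 0.078] [0.333 0.154 0.079] [0.333 0.151 0.077] [0.333 0.148 0.075] [0.333 0.144 0.08 ]
```

Request:
{"method": "step_arm", "body": {"plan": [[1,0,0,0.012,0],[1,0,0,0.016,0],[1,-0.007,0,0.0195,0],[1,-0.013,0,0.022,0],[1,-0.02,0,0.025,0],[1,-0.026,0,0.0285,0],[1,-0.032,0,0.0325,0],[1,-0.038,0,0.0365,0],[1,-0.043,0,0.038,0],[1,-0.043,0,0.038,0]]}}

```text
time: 19.23
tool_pos: [0.4757, -0.3497, 0.0025]
tool_rot: [-3.141, -0.0, 1.797]
contact_force: [0.0, 0.2, -1.4]
opening: 0.0662
grip_force: 8.0
```

```bash
python3 - <<'E'
from h import *
from cell import *
c=read_camera("side");s=observe();print(s["tool_pos"],s["contact_force"],tilt(c,s))
E
```

```text
[ 0.47576598 -0.34947715  0.00260854] [ 0.49810505 -0.09577186 -1.08155649] (314, (np.float64(42.970956478301986), np.float64(27.0)), array([[-53., -36., -45.],
       [ 57.,  32.,  31.]]))
```

Request:
{"method": "step_arm", "body": {"plan": [[1,-0.005,0,0.0015,0],[1,-0.01,0,0.0035,0],[1,-0.015,0,0.006,0],[1,-0.02,0,0.009,0],[1,-0.023,0,0.0115,0],[1,-0.025,0,0.0125,0],[1,-0.025,0,0.0125,0]]}}

```text
time: 20.15
tool_pos: [0.4816, -0.3738, -0.0098]
tool_rot: [3.142, 0.0, 1.797]
contact_force: [-0.1, 0.3, -0.9]
opening: 0.0661
grip_force: 8.0
```

```bash
python3 - <<'E'
from h import *
from cell import *
c=read_camera("side");s=observe();print(s["tool_pos"],s["contact_force"],tilt(c,s))
E
```

```text
[ 0.48154701 -0.37375999 -0.00980108] [ 0.08242074 -0.85917742 -0.66877248] (276, (np.float64(44.70368432140938), np.float64(18.0)), array([[-48., -37., -35.],
       [ 61.,  33.,  22.]]))
```

```bash
python3 - <<'E'
from h import *
from cell import *
c=read_camera("side");s=observe();q=binseen(c,s);zt=s["tool_pos"][2]*1000+46.8
n=q[q[:,1]<-28]
for x in range(-55,75,8):
    m=n[(n[:,0]>=x)&(n[:,0]<x+8)]
    if len(m)>2:print(x,len(m),(np.percentile(m[:,2],[3,97])+zt).round())
E
```

```text
-55 7 [11. 57.]
-47 43 [11. 56.]
-39 33 [10. 92.]
-31 41 [10. 56.]
-23 32 [ 7. 54.]
-15 22 [ 6. 52.]
-7 5 [ 4. 11.]
1 6 [ 5. 12.]
9 5 [ 4. 10.]
17 10 [ 3. 18.]
25 15 [ 1. 24.]
33 15 [ 3. 23.]
41 9 [ 7. 21.]
49 11 [ 8. 21.]
57 12 [ 6. 23.]
```

Request:
{"method": "step_arm", "body": {"plan": [[1,-0.003,0,0.002,0],[1,-0.006,0,0.004,0],[1,-0.008,0,0.006,0],[1,-0.008,0,0.007,0],[1,-0.008,0,0.007,0]]}}

```text
time: 20.88
tool_pos: [0.4834, -0.3814, -0.0156]
tool_rot: [3.141, 0.0, 1.797]
contact_force: [-2.9, 4.6, 8.8]
opening: 0.066
grip_force: 8.0
```

```bash
python3 - <<'E'
from h import *
from cell import *
c=read_camera("side");s=observe();q=binseen(c,s);zt=s["tool_pos"][2]*1000+46.8
print(s["tool_pos"],s["contact_force"])
n=q[q[:,1]<-28]
for x in range(-55,75,16):
    m=n[(n[:,0]>=x)&(n[:,0]<x+16)]
    if len(m)>2:print(x,len(m),(np.percentile(m[:,2],[3,90])+zt).round())
E
```

```text
[ 0.48338813 -0.38135648 -0.01563573] [-2.86834123  3.55719741  8.7413542 ]
-55 30 [ 5. 48.]
-39 76 [ 1. 47.]
-23 52 [ 1. 43.]
-7 7 [0. 6.]
9 14 [ 0. 16.]
25 21 [-0. 17.]
41 16 [ 4. 17.]
57 10 [10. 16.]
```

Request:
{"method": "step_arm", "body": {"plan": [[1,0,0,-0.002,0],[-1,0,0,-0.002,0],[-1,0,0,-0.002,0],[-1,0,0,-0.002,0],[-1,0,0,-0.002,0],[-1,0,0,-0.02,0],[-1,0,0,-0.06,0],[-1,0,0,-0.12,0],[-1,0,0,-0.18,0],[-1,0,0,-0.24,0],[-1,0,0,-0.29,0],[-1,0.1,0.04,-0.29,0.1],[-1,0.2,0.08,-0.29,0.2],[-1,0.2,0.08,-0.29,0.2]]}}

```text
time: 22.68
tool_pos: [0.512, -0.1944, 0.275]
tool_rot: [3.14, 0.001, 1.595]
contact_force: [0.3, 0.3, -0.5]
opening: 0.0923
grip_force: 0.0
```

```bash
python3 - <<'E'
from h import *
from cell import *
s=observe();print(s["tool_pos"],s["time"])
c=read_camera("top");P=cloud(c);im=c["img"].astype(int);Z=P[...,2]
r,g,b=im[...,0],im[...,1],im[...,2]
B=(b>1.5*r)&(b>1.5*g)&(Z>-.01)&(Z<.07)&(abs(P[...,0]-.48)<.1)&(abs(P[...,1]+.36)<.1)
q=P[B];print(len(q),cv2.minAreaRect((q[:,:2]*1000).astype(np.float32)),np.percentile(q[:,2],[2,50,98]))
print("red in bin",((r>100)&(g<80)&(b<80)&(abs(P[...,0]-.48)<.1)&(abs(P[...,1]+.36)<.1)).sum())
H=(Z>.185)&(Z<.21);H[:, :150]=0;H[:,260:]=0;H[:150]=0;H[200:]=0
q=P[H];print("handle",len(q),cv2.minAreaRect((q[:,:2]*1000).astype(np.float32)))
F=(Z>.136)&(Z<.16);F[:,:140]=0;F[:,260:]=0;F[:130]=0;F[210:]=0
q=P[F];print("funnel",cv2.minEnclosingCircle((q[:,:2]*1000).astype(np.float32)))
a=cv2.resize(c["img"][120:220,130:265,::-1],(540,400),interpolation=3)
b2=read_camera("side")["img"]
d=cv2.resize(c["img"][165:240,310:390,::-1],(250,234),interpolation=3)
e=cv2.resize(b2[190:300,255:345,::-1],(250,300),interpolation=3)
o=np.zeros((540,800,3),np.uint8);o[:400,:540]=a;o[:234,545:795]=d;o[236:536,545:795]=e
o[402:540,0:540]=cv2.resize(b2[130:184,165:300,::-1],(345,138)).repeat(1,1)[:, :0].sum() if 0 else 0
o[402:540,0:345]=cv2.resize(b2[130:184,165:300,::-1],(345,138),interpolation=3)
cv2.imwrite("pics/i.png",o)
E
```

```text
[ 0.51204159 -0.19435142  0.27495439] 22.675
114 ((454.28704833984375, -358.8332214355469), (25.798301696777344, 66.75406646728516), 13.3073091506958) [-0.00233792  0.00530215  0.04898863]
red in bin 0
handle 148 ((541.906005859375, 158.10269165039062), (89.89938354492188, 15.832003593444824), 67.14578247070312)
funnel ((582.5051879882812, 255.37689208984375), 63.919456481933594)
```

View pics/i.png

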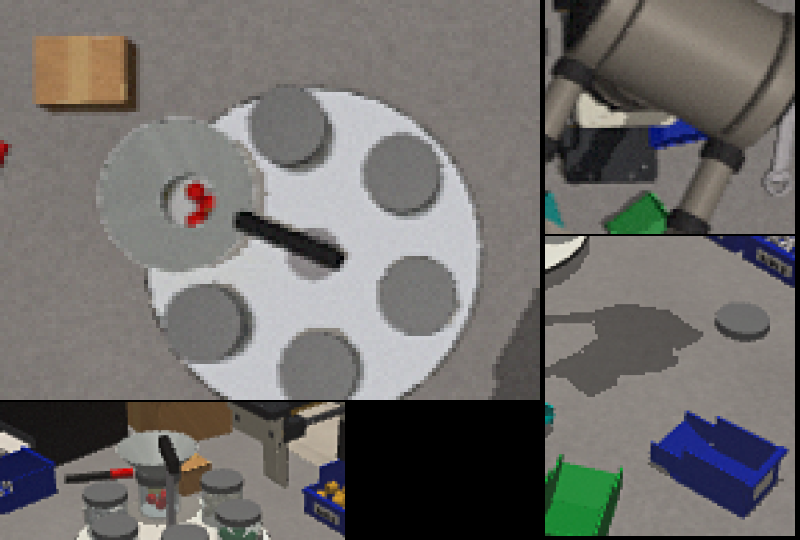

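The picture shows the knobs in the jar seen through the throat at (200,205). The bin stands upright and looks empty at (718,465), and the handle is still at 67.2°. I'll go to the handle next.

```bash
python3 - <<'E'
from h import *
from cell import *
s=observe();rel([(.542,.1585,.25,1.172),(.542,.1585,.137,1.172)],s)
for n in("top","side"):
    c=read_camera(n);P=cloud(c);im=c["img"].astype(int);r,g,b=im[...,0],im[...,1],im[...,2]
    Y=(r>100)&(g>90)&(b<.5*g)&(abs(P[...,2]-.097)<.008)&(np.hypot(P[...,0]-.31,P[...,1]-.16)<.06)
    q=P[Y];print(n,len(q),q.mean(0).round(4),cv2.minAreaRect((q[:,:2]*1000).astype(np.float32)))
E
```

```text
(0.542, 0.1585, 0.25, 1.172) -> [0.3479 0.0405 0.0255 0.4309]
(0.542, 0.1585, 0.137, 1.172) -> [0.3479 0.0405 0.1385 0.4309]
top 117 [0.31   0.1622 0.0965] ((309.3643493652344, 162.02069091796875), (47.957454681396484, 26.654930114746094), 87.4437026977539)
side 62 [0.3129 0.1614 0.0967] ((312.4503173828125, 162.0513153076172), (27.19879150390625, 51.046566009521484), 2.2307372093200684)
```

Request:
{"method": "step_arm", "body": {"plan": [[-1,0.05,0.006,0.004,0.06],[-1,0.1,0.012,0.007,0.123],[-1,0.15,0.018,0.011,0.185],[-1,0.2,0.024,0.015,0.247],[-1,0.25,0.03,0.018,0.309],[-1,0.3,0.035,0.022,0.37],[-1,0.348,0.0405,0.0255,0.431],[-1,0.348,0.0405,0.0255,0.431],[-1,0.348,0.0405,0.06,0.431],[-1,0.348,0.0405,0.1,0.431],[-1,0.348,0.0405,0.1385,0.431],[-1,0.348,0.0405,0.1385,0.431],[-1,0.348,0.0405,0.1385,0.431]], "grip_force": 25}}

```text
time: 24.5
tool_pos: [0.545, 0.1517, 0.1367]
tool_rot: [3.139, -0.001, 1.165]
contact_force: [0.0, -0.1, 0.4]
opening: 0.0918
grip_force: 0.0
```

Request:
{"method": "step_arm", "body": {"plan": [[1,0,0,0,0],[1,0,0,0,0],[1,0,0,0,0],[1,0,0,0,0],[1,0,0,0,0],[1,0,0,0,0],[1,0,0,0,0],[1,0,0,0,0],[1,0,0,0,0],[1,0,0,0,0]], "grip_force": 25}}

```text
time: 25.75
tool_pos: [0.543, 0.153, 0.1349]
tool_rot: [-3.14, 0.0, 1.166]
contact_force: [-4.0, 2.8, 2.0]
opening: 0.0157
grip_force: 25.0
```

Request:
{"method": "step_arm", "body": {"plan": [[0.3,0,0,0,0],[0.3,0,0,0,0],[0.3,0.005,-0.003,0,0],[0.3,0.005,-0.003,0,0],[0.3,0.005,-0.003,0,0],[1,0.005,-0.003,0,0],[1,0.005,-0.003,0,0],[1,0.005,-0.003,0,0],[1,0.005,-0.003,0,0],[1,0.005,-0.003,0,0]], "grip_force": 25}}

```text
time: 27.0
tool_pos: [0.5451, 0.1576, 0.1349]
tool_rot: [3.137, -0.001, 1.165]
contact_force: [9.0, -3.4, -4.9]
opening: 0.0158
grip_force: 25.0
```

Request:
{"method": "step_arm", "body": {"plan": [[1,0,0.002,0,0],[1,0,0.002,0,0],[1,0,0.002,0,-0.04],[1,0,0.002,0,-0.12],[1,0,0.002,0,-0.22],[1,0,0.002,0,-0.34],[1,0,0.002,0,-0.46],[1,0,0.002,0,-0.58],[1,0,0.002,0,-0.7],[1,0,0.002,0,-0.82],[1,0,0.002,0,-0.94],[1,0,0.002,0,-1.06],[1,0,0.002,0,-1.18],[1,0,0.002,0,-1.3],[1,0,0.002,0,-1.42],[1,0,0.002,0,-1.54],[1,0,0.002,0,-1.66],[1,0,0.002,0,-1.78],[1,0,0.002,0,-1.86],[1,0,0.002,0,-1.9]]}}

```text
time: 29.5
tool_pos: [0.5454, 0.1579, 0.1349]
tool_rot: [3.141, 0.002, 3.068]
contact_force: [3.8, 0.1, -2.7]
opening: 0.016
grip_force: 25.0
```

```bash
cat > chk.py <<'E'
from h import *
from cell import *
s=observe();print(s["tool_pos"],s["tool_rot"],s["contact_force"],s["opening"],s["grip_force"],s["time"])
c=read_camera("top");P=cloud(c);im=c["img"].astype(int);r,g,b=im[...,0],im[...,1],im[...,2];Z=P[...,2]
F=(Z>.138)&(Z<.156)&(np.hypot(P[...,0]-.437,P[...,1]-.16)<.09);q=P[F]
print("funnel",len(q),cv2.minEnclosingCircle((q[:,:2]*1000).astype(np.float32)))
from scipy.optimize import least_squares
m=q[:,:2]; 
def f(p):return np.hypot(*(m-p).T)-.063
R=np.hypot(*(m-[.437,.16]).T)
p,_=cv2.minEnclosingCircle((m*1000).astype(np.float32));p=np.array(p)/1000
print("ang",np.degrees(np.arctan2(*(p-A)[::-1])),np.hypot(*(p-A)))
for n in("side",):
    c=read_camera(n);P=cloud(c);im=c["img"].astype(int);r,g,b=im[...,0],im[...,1],im[...,2]
    L=(r>90)&(g>80)&(b<.6*g)&(P[...,2]>.045)&(P[...,2]<.088)&(np.hypot(P[...,0]-.403,P[...,1]-.16)<.08);q=P[L]
    if len(q):print("label?",len(q),q.mean(0))
    F=(P[...,2]>.143)&(P[...,2]<.152)&(np.hypot(P[...,0]-.437,P[...,1]-.16)<.09);q=P[F];print(len(q),cv2.minEnclosingCircle((q[:,:2]*1000).astype(np.float32)))
E
python3 chk.py
```

```text
[0.54541905 0.15789326 0.13492314] [3.14116575e+00 1.63015535e-03 3.06777316e+00] [ 3.7697957   0.13748442 -2.67494155] 0.015957574464642438 25.040469467639923 29.5
funnel 203 ((438.24346923828125, 166.3854522705078), 63.462345123291016)
ang 175.6538998402621 0.10405574483524664
label? 15 [0.4062228  0.16037998 0.07248646]
95 ((439.2783508300781, 164.61143493652344), 65.67430114746094)
```

Request:
{"method": "step_arm", "body": {"plan": [[1,0,0,0,-0.02],[1,0,0,0,-0.045],[1,0,0,0,-0.057],[1,0,0,0,-0.057],[1,0,0,0,-0.057],[1,0,0,0,-0.057]]}}

```text
time: 30.35
tool_pos: [0.5454, 0.1579, 0.1349]
tool_rot: [3.141, 0.002, 3.122]
contact_force: [4.9, 0.0, -3.6]
opening: 0.0161
grip_force: 25.0
```

```bash
cat >> chk.py <<'E'
t=read_camera("top");P=cloud(t);im=t["img"].astype(int);r,g,b=im[...,0],im[...,1],im[...,2]
B=(b>1.5*r)&(b>1.5*g)&(abs(P[...,0]-.48)<.1)&(abs(P[...,1]+.37)<.09)
q=P[B];print("bin",len(q),cv2.minAreaRect((q[:,:2]*1000).astype(np.float32)),np.percentile(q[:,2],[1,99]),"red",((r>90)&(g<70)&(b<70)&(abs(P[...,0]-.48)<.1)&(abs(P[...,1]+.37)<.09)).sum())
cv2.imwrite("pics/j.png",np.hstack([cv2.resize(t["img"][140:265,120:260,::-1],(448,400),interpolation=3),cv2.resize(c["img"][130:230,150:238,::-1],(352,400),interpolation=3)]))
E
python3 chk.py
```

```text
[0.54540493 0.15789909 0.1349282 ] [3.14117632e+00 1.57990868e-03 3.12199793e+00] [ 4.86980667  0.02349098 -3.5503091 ] 0.016127765638138437 24.996847808361053 30.35
funnel 208 ((437.02886962890625, 159.9912109375), 63.347225189208984)
ang 179.18611578271336 0.10498172184454439
label? 17 [0.40645034 0.15655538 0.07382633]
98 ((439.35595703125, 158.8011016845703), 65.73843383789062)
bin 673 ((479.4561767578125, -378.5136413574219), (66.46681213378906, 138.74688720703125), 13.153162956237793) [-0.00400929  0.05146756] red 0
```

View pics/j.png

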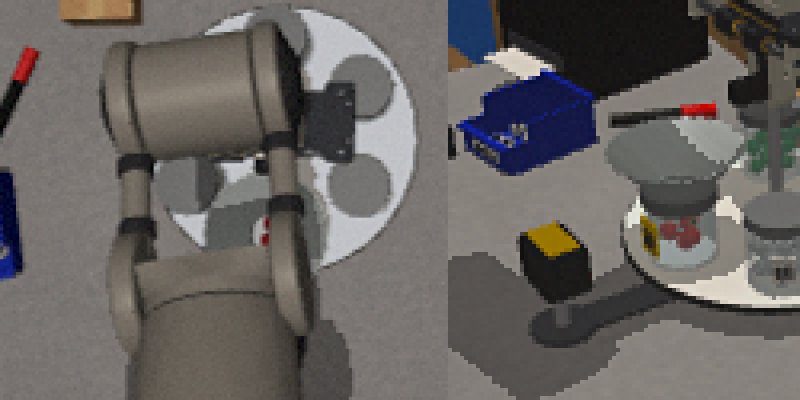

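The top view shows the funnel lined up with the reader. The side view shows the yellow label at (650,237) facing the reader's red window and the knobs in the jar at (685,235). No red is left in the bin, and the grip is steady at 25 N.

```bash
python3 -c "
from cell import *
print(hand_in())"
```

```text
the job is handed in; nothing more can be done
None
```

I handed the job in at about 30 s: the knobs are in the yellow-labelled jar, the empty bin stands upright on the bench, and the label faces the reader to within about 1° by my camera measurement, with the handle still gripped; I never clearly counted all four knobs in the jar, but no red was left in the bin.

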